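Set the prayer pots out on their saucers

TASK

The washed prayer pots are still piled up in one stack on the green desk: take the stack apart and stand each pot upright in the middle of the saucer of its own material (copper on copper, brass on brass, steel on steel, blue pottery on blue pottery). Set the pots down without dropping them or letting any tip over, leave the saucers where they have been laid out, and do not disturb the glass lamp or the bell that stand among them.

Things in the scene. Friction and masses are not known exactly. Their poses are not given: they have to be found in the camera images.
- copper_pot: Small open pot of copper, reddish metal; 220 g, 64 mm tall, belly 70 mm across with an upright side from 16 to 50 mm above its underside (grip there, from above), narrower mouth. Foot 48 mm across, 4 mm high. It is the bottom pot of the stack and stands on the desk. Origin: centre of its underside, z up; round.
- brass_pot: Small open pot of brass, yellow metal; 180 g, 58 mm tall, belly 62 mm across with an upright side from 16 to 44 mm above its underside (grip there, from above), narrower mouth. Foot 41 mm across, 4 mm high, set loosely 4 mm into the mouth of the pot below: lift straight up. Second from the bottom of the stack, on the copper pot. Origin: centre of its underside, z up; round.
- steel_pot: Small open pot of stainless steel, grey metal; 130 g, 52 mm tall, belly 54 mm across with an upright side from 16 to 38 mm above its underside (grip there, from above), narrower mouth. Foot 34 mm across, 4 mm high, set loosely 4 mm into the mouth of the pot below: lift straight up. Third from the bottom, on the brass pot. Origin: centre of its underside, z up; round.
- blue_pot: Small open pot of deep-blue glazed pottery with a thin white band; 110 g, 48 mm tall, belly 46 mm across with an upright side from 16 to 34 mm above its underside (grip there, from above), narrower mouth. Foot 28 mm across, 4 mm high, set loosely 4 mm into the mouth of the pot below: lift straight up. Top of the stack, on the steel pot. Origin: centre of its underside, z up; round.
- copper_saucer: Loose round saucer of copper, reddish metal, 104 mm in diameter, lying on the desk, empty at the start: the place of the copper pot. Flat floor 74 mm in diameter, 3 mm above the desk, then a flared edge rising to 8 mm. Origin at the centre of its underside, z up; round, so its yaw means nothing.
- brass_saucer: Loose round saucer of brass, yellow metal, 96 mm in diameter, lying on the desk, empty at the start: the place of the brass pot. Flat floor 67 mm in diameter, 3 mm above the desk, then a flared edge rising to 8 mm. Origin at the centre of its underside, z up; round, so its yaw means nothing.
- steel_saucer: Loose round saucer of stainless steel, grey metal, 90 mm in diameter, lying on the desk, empty at the start: the place of the steel pot. Flat floor 60 mm in diameter, 3 mm above the desk, then a flared edge rising to 8 mm. Origin at the centre of its underside, z up; round, so its yaw means nothing.
- blue_saucer: Loose round saucer of deep-blue glazed pottery, 84 mm in diameter, lying on the desk, empty at the start: the place of the blue pot. Flat floor 54 mm in diameter, 3 mm above the desk, then a flared edge rising to 8 mm. Origin at the centre of its underside, z up; round, so its yaw means nothing.
- lamp: Oil lamp: a small brass lamp inside a clear open glass cylinder on a dark wooden disc, 90 mm in diameter, 108 mm tall, 500 g, loose on the desk. To be left alone. Origin at the centre of its underside, z up.
- bell: Brass hand bell standing mouth down, 55 mm in diameter at the mouth, slender upright handle, 109 mm tall, loose on the desk. To be left alone. Origin at the centre of its underside, z up.

How it is judged:
By the outcome, as a careful person would: the job done as asked, in the order asked, and still so for the second after the job is handed in, with the robot touching nothing.
It also fails if it takes over 112 s, if anything falls off the work surface, if the arm or the gripper's body presses on something with over 40 N, if the wrist force passes 120 N, or if a joint passes its speed limit or range.

ROBOT

A 6-joint arm with a two-finger parallel gripper is mounted at the origin on the work surface. World frame = base frame: x ahead of the robot, y to its left, z up, the work surface at z = 0. Lengths are in m, angles in rad, forces in N, time in s.
With the tool pointing down it reaches from about 0.375 to 0.9 m from the base axis. Payload 3.1 kg.
Tool frame: the origin (TCP) lies midway between the tips of the shut fingers; the grasp point (between the pads) lies 19 mm behind it; z points along the fingers, y is the line along which they close (so a half turn about z gives the same grasp; the last joint's range is limited). The gripper opens to 87 mm and grips with 3 to 60 N. Pads are 19 mm wide; open, the fingers measure 117 mm over their backs; the gripper's body (75 mm by 190 mm) begins 51 mm behind the grasp point.
Start: joints at [-1.377, 0.527, 1.433, -0, 1.181, -0.178], TCP at [0.228, -0.582, 0.223] pointing down, gripper open.
Joint ranges: [-3.08, 3.08], [-0.75, 2.2], [0.22, 2.44], [-1.43, 4.57], [0, 2.65], [-2.85, 2.85]. Speed limits (rad/s): [2.79, 2.79, 3.14, 3.14, 3.14, 3.14].

INTERFACE

Orientations are given as a unit quaternion [x, y, z, w].
In Python, from rig import status, imaging, order gives the robot as it stands.
- The arm moves only by the tool arm_command, never from a script. Its argument "deltas" is one flat list of numbers, 5 for each row, row after row: the opening, from -1 (shut) to 1 (fully open), so that 0 is half open, then the shift along the tool's x, y, z in m, then the turn about the tool's z in rad. In form: [gripper, tx, ty, tz, roll, gripper, tx, ty, tz, roll, ...]. A call has 1 to 12 rows; each row shifts and turns the commanded pose from where the row before left it, along the tool's axes as they then stand; what a row does not reach is not made up. A row lasts 1/8 s, in which the tool goes at most 62.5 mm and 10.7 degrees, less where a joint would pass 70% of its speed; a pose out of reach is approached as far as the arm can. A call with a gripper value outside its range is refused whole. The fingers move at their own pace and stop on an object; "newtons" is the grip in N (left out, the last holds). Time passes only in rows, so rows that do not move let the fingers close. It gives the time, the measured TCP pose, the force, the opening and the grip force at its end, in the units of the state.
- status.get_obs(): the state, without advancing time (a new reading comes with each control period).
- imaging.camera(name): name is "scene" or "side" or "wrist"; returns (picture, depth): 400x640x3 uint8, red, green, blue; 400x640 float32, m along the optical axis (not along the pixel's ray), 0 where there is no reading.
- imaging.camera_params(name): a dict with "intrinsics" (3x3 intrinsics, pixels), "k1" (the pictures are not rectified: a ray, as slopes to the right and down, at radius r is drawn at 1 + k1 r^2 times it, then the intrinsics apply), "camera_from_world" (4x4, takes a point from world to camera coordinates). Camera axes: x right, y up, looking along -z (the intrinsics and any distortion apply to the point x, -y, -z); pixel columns grow to the right and rows downward; lengths in m; the calibration is good to about 2 mm. A picture is of the moment at which its call begins: read the wrist's pose just before it. camera_params takes no time and is no camera call; for the wrist camera it gives the pose at the moment of the call.
- order.hand_in(): hands the job in; it is judged then, once.
The state is a dict: "time": time; "q": joint angles; "joint_velocities": joint speeds; "joint_torque": joint torques, N m; "position": TCP position; "tool_rot": TCP orientation; "ft_force": force on the tool from outside, world axes, zero at the start; "moment": the same for the moment, N m; "grip_width": finger opening in m; "grip_force": force on a finger pad.
Only numpy, scipy, OpenCV 4.12 (cv2) and the standard library are available. Lean on these libraries where they do the work, as an engineer would, in place of code of your own. Each camera call takes 0.05 s, during which the arm holds its last target. There are 200 camera calls.

## Working session

There is one attempt and no reset: what is moved stays moved. The work goes in short steps, Python scripts to look and compute and a tool call to move; the robot and the scene stay as the last step left them, time stands still between calls to the robot, and variables do not carry over. Pictures are saved under pics/ and viewed, at most 14 in all, crops included, and the job is handed in when it is done.

Besides the shell and the picture viewer there is one more tool, called after "Emit:" as a command line: name --argument value ..., lists and objects as JSON in quotes. arm_command: Moves the arm, as the interface text tells. Its arguments: {"type":"object","properties":{"deltas":{"type":"array"},"newtons":{"type":"number"}},"required":["deltas"]}

```bash
mkdir -p pics
cat > h.py <<'E'
import numpy as np, cv2
from rig import status, imaging, order
def snap(name, fn=None):
    p=imaging.camera_params(name); rgb,d=imaging.camera(name)
    if fn: cv2.imwrite('pics/'+fn,cv2.cvtColor(rgb,cv2.COLOR_RGB2BGR))
    return rgb,d,p
def rays(p,uv):
    K=np.array(p['intrinsics']);T=np.array(p['camera_from_world']);R=T[:3,:3];c=-R.T@T[:3,3]
    uv=np.atleast_2d(np.array(uv,float))
    n=cv2.undistortPoints(uv[:,None],K,np.array([p['k1'],0,0,0,0.]))[:,0]
    return c,np.c_[n[:,0],-n[:,1],-np.ones(len(n))]@R
def plane(p,uv,z):
    c,d=rays(p,uv); return c+d*((z-c[2])/d[:,2])[:,None]
def cloud(d,p):
    v,u=np.mgrid[:d.shape[0],:d.shape[1]]
    c,r=rays(p,np.c_[u.ravel(),v.ravel()])
    return (c+r*d.reshape(-1,1)).reshape(*d.shape,3)
E
python3 - <<'E'
from h import *
for n in ['scene','side']:
    r,d,p=snap(n,n+'0.png'); np.savez(n+'0.npz',r=r,d=d)
    c,_=rays(p,[0,0]); print(n,c,p['k1'],p['intrinsics'],(d>0).mean())
print(status.get_obs())
E
```

```text
scene [0.95838386 0.27394285 0.96007324] -0.00046886427224973636 [[375.06108973   0.         320.89634779]
 [  0.         375.06108973 202.04601643]
 [  0.           0.           1.        ]] 0.9959609375
side [0.49187855 0.65727019 0.67541728] 0.013812653070838968 [[364.17521272   0.         321.75201812]
 [  0.         364.17521272 197.57619998]
 [  0.           0.           1.        ]] 0.99620703125
{'time': 0.1, 'q': array([-1.37651866e+00,  5.28381392e-01,  1.43378048e+00, -1.55265741e-05,
        1.18142156e+00, -1.78494880e-01]), 'joint_velocities': array([ 0.00094533, -0.00084975, -0.00397814, -0.00027982,  0.00088891,
        0.00064033]), 'joint_torque': array([-3.89108382e-04, -4.40985954e+01, -1.77150768e+01,  6.33969787e-02,
        5.33359463e-02, -4.16065177e-05]), 'position': array([ 0.22751906, -0.58139682,  0.22166246]), 'tool_rot': array([ 9.82679272e-01,  1.85311785e-01, -1.50339595e-05, -9.95303525e-04]), 'ft_force': array([-0.27145167, -0.00491174,  0.06596039]), 'moment': array([-0.02797737, -0.02787431,  0.00814321]), 'grip_force': 0.0, 'grip_width': 0.08736586292757316}
```

View pics/scene0.png

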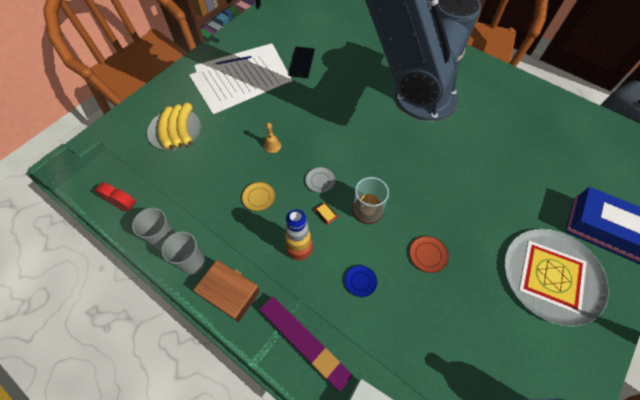

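View pics/side0.png

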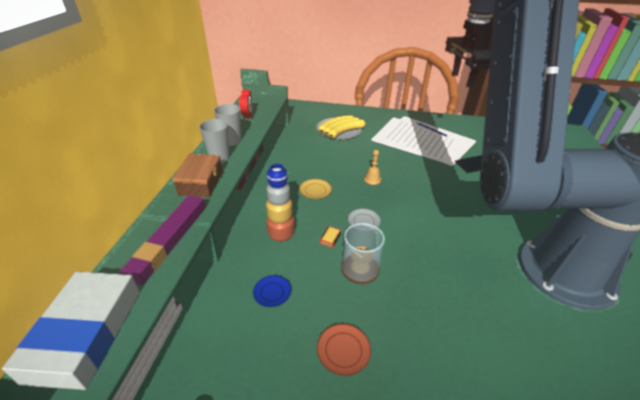

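The scene view shows the stack at (298,235) and the saucers: brass (258,196), steel (320,180), copper (428,254), blue (360,281). The lamp is at (370,200), the bell at (272,140) and a matchbox at (326,213). In the side view the stack is at (280,205), with saucers brass (315,189), steel (364,218, partly behind the lamp), blue (272,291) and copper (344,349).

Run:
```python
from h import *
from scipy.optimize import least_squares
D={n:(np.load(n+'0.npz'),imaging.camera_params(n)) for n in['scene','side']}
px={'brass':((258,196),(315,189),48),'steel':((320,180),(364,216),45),'copper':((428,254),(344,349),52),'blue':((360,281),(272,291),42)}
def circ(P,r):
    f=lambda a:np.hypot(P[:,0]-a[0],P[:,1]-a[1])-r
    s=least_squares(f,P[:,:2].mean(0),loss='soft_l1',f_scale=.002);return s.x,np.abs(s.fun).mean()
for k,(a,b,r) in px.items():
    for n,uv in zip(D,(a,b)):
        z,p=D[n]; hsv=cv2.cvtColor(z['r'],cv2.COLOR_RGB2HSV).astype(int)
        m=~((hsv[...,0]>60)&(hsv[...,0]<95)&(hsv[...,1]>90))
        if k=='steel': m=(hsv[...,1]<70)&(hsv[...,2]>70)
        if k=='blue': m=(hsv[...,0]>100)&(hsv[...,1]>120)
        m=m.astype(np.uint8); _,l=cv2.connectedComponents(m)
        cs,_=cv2.findContours((l==l[uv[1]+2,uv[0]+2]).astype(np.uint8),cv2.RETR_EXTERNAL,cv2.CHAIN_APPROX_NONE)
        c=max(cs,key=cv2.contourArea)[:,0]
        P=plane(p,c,.008); print(k,n,len(c),circ(P,r/1000),P[:,:2].ptp(0) if hasattr(P,'ptp') else np.ptp(P[:,:2],axis=0))
# stack, lamp, bell from depth
C={n:cloud(D[n][0]['d'],D[n][1]) for n in D}
for n,uv in [('scene',(298,235)),('side',(280,205))]:
    P=C[n][uv[1]-60:uv[1]+60,uv[0]-40:uv[0]+40].reshape(-1,3)
    for lo,hi,r in[(.016,.05,35),(.076,.104,31),(.13,.152,27),(.178,.196,23)]:
        q=P[(P[:,2]>lo)&(P[:,2]<hi)]
        q=q[np.hypot(*(q[:,:2]-np.median(q[:,:2],0)).T)<.06]
        print(n,r,len(q),circ(q,r/1000))
for nm,a,b in[('lamp',(370,205),(361,260)),('bell',(272,142),(373,175)),('box',(326,213),(330,237))]:
    for n,uv in zip(D,(a,b)):
        P=C[n][uv[1]-25:uv[1]+25,uv[0]-20:uv[0]+20].reshape(-1,3); P=P[(P[:,2]>.012)]
        print(nm,n,np.percentile(P,[2,50,98],axis=0).round(3).tolist())
```

```text
brass scene 92 (array([ 0.64439407, -0.1887309 ]), np.float64(0.0018706599338422128)) [0.10191425 0.10018986]
brass side 3241 (array([ 0.71647556, -0.06964954]), np.float64(1.0613514055806523)) [5.12067466 3.95107974]
steel scene 80 (array([ 0.49003321, -0.08183149]), np.float64(0.0017278842142644537)) [0.09080874 0.08676725]
steel side 188 (array([0.48360552, 0.01877405]), np.float64(0.04705099135678053)) [0.10571371 0.26658487]
copper scene 110 (array([0.49925885, 0.29271476]), np.float64(0.001709569579201679)) [0.10899008 0.10881061]
copper side 165 (array([0.49701769, 0.29258036]), np.float64(0.003004898454836994)) [0.11043112 0.11193079]
blue scene 89 (array([0.67134177, 0.18854597]), np.float64(0.0007119908895000611)) [0.08343045 0.08458955]
blue side 99 (array([0.66888004, 0.18853587]), np.float64(0.0008312740993805385)) [0.08334586 0.08396405]
scene 35 120 (array([0.69958908, 0.00791239]), np.float64(0.0004407265242875725))
scene 31 103 (array([0.70003476, 0.0076938 ]), np.float64(0.0004595649022471004))
scene 27 86 (array([0.69934343, 0.00784194]), np.float64(0.0004314740590
[... 192 characters left out ...]
0.69769668, 0.00750976]), np.float64(0.0007820689281162756))
side 27 169 (array([0.69725288, 0.00731798]), np.float64(0.0007253458239719089))
side 23 156 (array([0.69689059, 0.0081403 ]), np.float64(0.0015606348854950783))
lamp scene [[0.446, 0.046, 0.016], [0.483, 0.087, 0.061], [0.531, 0.129, 0.109]]
lamp side [[0.446, 0.045, 0.015], [0.484, 0.118, 0.062], [0.525, 0.129, 0.108]]
bell scene [[0.469, -0.289, 0.013], [0.487, -0.272, 0.04], [0.958, 0.274, 0.96]]
bell side [[0.46, -0.281, 0.013], [0.479, -0.269, 0.04], [0.497, 0.657, 0.675]]
box scene [[0.552, -0.025, 0.012], [0.577, 0.008, 0.014], [0.958, 0.274, 0.96]]
box side [[0.51, -0.024, 0.012], [0.527, 0.059, 0.03], [0.587, 0.12, 0.11]]
```

Emit:
arm_command --deltas '[1,0,0,-0.04,0.1865,1,0,0,-0.04,0.1865,1,0.035,-0.044,0,0,1,0.035,-0.044,0,0,1,0.035,-0.044,0,0,1,0.035,-0.044,0,0,1,0.035,-0.044,0,0,1,0.035,-0.044,0,0,1,0.035,-0.044,0,0,1,0.035,-0.044,0,0,1,0.035,-0.044,0,0,1,0,0,0,0]' --newtons 15

```text
time: 1.6
position: [0.5443, -0.1826, 0.302]
tool_rot: [1.0, 0.003, -0.0, -0.001]
ft_force: [-0.3, -0.2, -0.7]
grip_width: 0.0869
grip_force: 0.0
```

Run:
```python
from h import *
r,d,p=snap('wrist','w1.png'); np.savez('w1.npz',r=r,d=d); import pickle; pickle.dump(p,open('w1.pkl','wb')); print(rays(p,[320,200]), status.get_obs()['position'])
```

```text
(array([ 0.61861601, -0.18149671,  0.46467859]), array([[-2.51422942e-01,  5.43925779e-04, -9.68146073e-01]])) [ 0.54312169 -0.18434324  0.30194749]
```

View pics/w1.png

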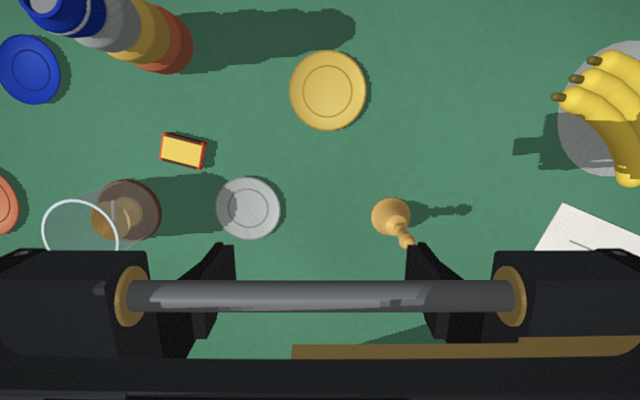

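The wrist view shows brass saucer at (328,90), steel saucer at (248,208), bell at (392,215), lamp base at (125,210), and the stack at upper left.

Run:
```python
from h import *
import pickle
z=np.load('w1.npz');p=pickle.load(open('w1.pkl','rb'));hsv=cv2.cvtColor(z['r'],cv2.COLOR_RGB2HSV).astype(int)
for k,(u,v),r,lo in[('brass',(328,90),48,0),('steel',(248,208),45,0)]:
    m=np.zeros(hsv.shape[:2],np.uint8); w=hsv[v-48:v+48 if k=='brass' else v+38,u-48:u+48]
    m[v-48:v-48+w.shape[0],u-48:u+48]=((w[...,0]>15)&(w[...,0]<35)&(w[...,1]>80)) if k=='brass' else ((w[...,1]<45)&(w[...,2]>90))
    m=cv2.morphologyEx(m,cv2.MORPH_OPEN,np.ones((3,3)))
    cs,_=cv2.findContours(m,cv2.RETR_EXTERNAL,cv2.CHAIN_APPROX_NONE);c=max(cs,key=cv2.contourArea)[:,0]
    (a,b),rr=cv2.minEnclosingCircle(c); e=cv2.fitEllipse(c); print(k,e,plane(p,[e[0]],.008),plane(p,[(a,b)],.008),rr)
```

```text
brass ((327.3818054199219, 90.00847625732422), (76.69043731689453, 80.25700378417969), 1.3810430765151978) [[ 0.64247735 -0.18972955  0.008     ]] [[ 0.64253968 -0.18898749  0.008     ]] 40.525856018066406
steel ((247.68084716796875, 208.05767822265625), (61.608924865722656, 65.4372787475586), 123.42880249023438) [[ 0.48802697 -0.0820298   0.008     ]] [[ 0.49017928 -0.08334024  0.008     ]] 33.4292106628418
```

Emit:
arm_command --deltas '[1,0.03,-0.04,0,0,1,0.04,-0.05,0,0,1,0.04,-0.05,0,0,1,0.03,-0.035,0,0,1,0.015,-0.017,0,0,1,0,0,0,0,1,0,0,0,0]'

```text
time: 2.52
position: [0.6949, 0.0015, 0.3022]
tool_rot: [1.0, -0.001, -0.001, 0.0]
ft_force: [-0.6, -0.4, 0.6]
grip_width: 0.0867
grip_force: 0.0
```

Emit:
arm_command --deltas '[1,0.0035,-0.006,0.02,0,1,0,0,0.04,0,1,0,0,0.04,0,1,0,0,0.022,0,1,0,0,0.01,0,1,0,0,0,0,0.2,0,0,0,0,0,0,0,0,0]'

```text
time: 3.52
position: [0.7001, 0.0094, 0.172]
tool_rot: [1.0, -0.0, 0.001, 0.0]
ft_force: [0.3, -0.4, -0.0]
grip_width: 0.0742
grip_force: 0.0
```

Emit:
arm_command --deltas '[0.1,0,0,0,0,0,0,0,0,0,-0.2,0,0,0,0,-0.4,0,0,0,0,-0.6,0,0,0,0,-0.8,0,0,0,0,-0.8,0,0,0,0,-0.8,0,0,0,0]' --newtons 12

```text
time: 4.53
position: [0.6995, 0.0095, 0.1706]
tool_rot: [1.0, -0.0, 0.0, 0.0]
ft_force: [0.4, 0.1, 1.8]
grip_width: 0.0452
grip_force: 12.0
```

Run:
```python
from h import *
snap('side','s1.png'); print(status.get_obs()['position'],status.get_obs()['grip_width'])
```

```text
[0.69949309 0.00945436 0.17068802] 0.04525082713895398
```

View pics/s1.png

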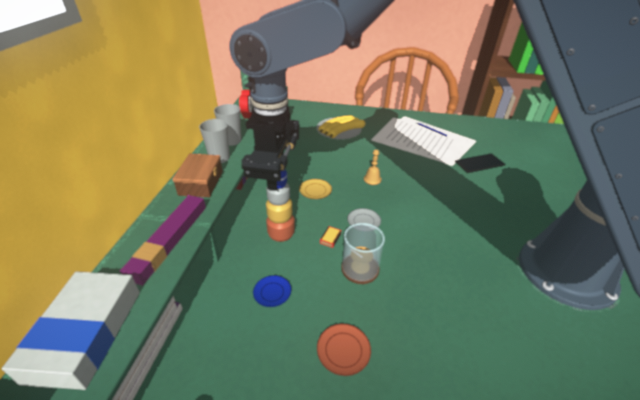

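The fingers hold the blue pot at (280,180), and the other three pots stand straight beneath it.

Emit:
arm_command --deltas '[-0.8,0,0,-0.005,0,-0.8,0,0,-0.015,0,-0.8,0,0,-0.03,0,-0.8,0,0,-0.03,0,-0.8,-0.002,-0.015,0,0,-0.8,-0.006,-0.035,0,0,-0.8,-0.007,-0.045,0,0,-0.8,-0.007,-0.045,0,0,-0.8,-0.005,-0.027,0,0,-0.8,-0.002,-0.012,0,0,-0.8,0,0,0,0,-0.8,0,0,0,0]'

```text
time: 6.08
position: [0.6706, 0.1874, 0.2502]
tool_rot: [1.0, -0.001, -0.0, 0.0]
ft_force: [0.0, -0.0, -1.3]
grip_width: 0.0455
grip_force: 12.0
```

Emit:
arm_command --deltas '[-0.8,-0.0005,-0.001,0.03,0,-0.8,0,0,0.05,0,-0.8,0,0,0.05,0,-0.8,0,0,0.04,0,-0.8,0,0,0.03,0,-0.8,0,0,0.015,0,-0.8,0,0,0.008,0,-0.8,0,0,0.004,0,-0.8,0,0,0.004,0,-0.8,0,0,0.003,0,-0.8,0,0,0,0]'

```text
time: 7.45
position: [0.6699, 0.1896, 0.0168]
tool_rot: [1.0, -0.0, 0.0, 0.0]
ft_force: [-1.1, -0.3, -0.6]
grip_width: 0.0454
grip_force: 12.0
```

Emit:
arm_command --deltas '[-0.8,0,-0.0,0.002,0,-0.8,0,0,0.0015,0,-0.8,0,0,0,0,-0.8,0,0,0,0]'

```text
time: 7.95
position: [0.6699, 0.1895, 0.013]
tool_rot: [1.0, -0.0, -0.0, 0.0]
ft_force: [0.2, -0.1, -1.0]
grip_width: 0.0452
grip_force: 12.0
```

Run:
```python
from h import *
o=status.get_obs();print(o['position'],o['ft_force'])
r,d,p=snap('side'); cv2.imwrite('pics/s2.png',cv2.resize(cv2.cvtColor(r[200:380,190:410],cv2.COLOR_RGB2BGR),None,fx=3,fy=3))
```

```text
[0.66991534 0.18947925 0.01302381] [ 0.17408885 -0.06027586 -0.95933232]
```

View pics/s2.png

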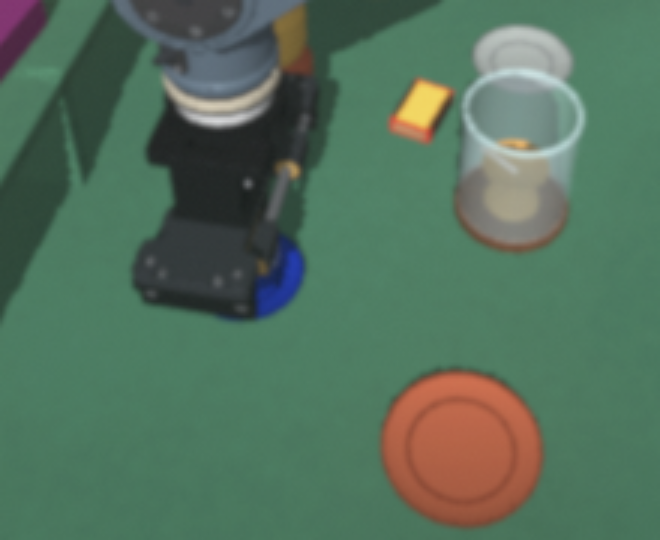

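The gripper is over the blue saucer at crop (250,275) and the pot is not down yet, so I lower in fine steps.

Emit:
arm_command --deltas '[-0.8,0,0.0005,0.001,0,-0.8,0,0,0.0005,0,-0.8,0,0,0,0]'

```text
time: 8.38
position: [0.6699, 0.1889, 0.0117]
tool_rot: [1.0, -0.0, 0.0, 0.0]
ft_force: [-0.0, 0.4, 0.8]
grip_width: 0.0456
grip_force: 12.0
```

Emit:
arm_command --deltas '[0.1,0,0,0,0,0.4,0,0,0,0,0.6,0,0,0,0,0.6,0,0,-0.01,0,0.6,0,0,-0.03,0,0.6,0,0,-0.05,0,0.6,0,0,-0.06,0,1,0,0,-0.06,0,1,0,0,-0.03,0,1,0,0,0,0]'

```text
time: 9.62
position: [0.6718, 0.1893, 0.2562]
tool_rot: [1.0, -0.0, 0.004, -0.001]
ft_force: [-0.6, -0.1, -0.5]
grip_width: 0.0856
grip_force: 0.0
```

Emit:
arm_command --deltas '[1,0.004,0.03,0,0,1,0.006,0.04,0,0,1,0.006,0.04,0,0,1,0.006,0.035,0,0,1,0.004,0.022,0,0,1,0.002,0.013,0,0,1,0,0,0,0,1,0,0,0,0]'

```text
time: 10.62
position: [0.6976, 0.0103, 0.2514]
tool_rot: [1.0, 0.0, -0.0, -0.0]
ft_force: [0.2, -0.3, -0.1]
grip_width: 0.0871
grip_force: 0.0
```

Run:
```python
from h import *
o=status.get_obs();print(o['position'])
r,d,p=snap('wrist','w2.png')
for n in['scene','side']:
    r,d,p=snap(n);C=cloud(d,p).reshape(-1,3)
    for nm,x,y,z0,z1,rad in[('blue',.67,.189,.02,.036,.023),('steel',.6985,.008,.132,.151,.027),('copper',.6985,.008,.017,.05,.035)]:
        q=C[(np.hypot(C[:,0]-x,C[:,1]-y)<.05)&(C[:,2]>z0)&(C[:,2]<z1)]
        if len(q)<15: print(nm,n,len(q)); continue
        from scipy.optimize import least_squares
        print(nm,n,len(q),least_squares(lambda a:np.hypot(q[:,0]-a[0],q[:,1]-a[1])-rad,[x,y],loss='soft_l1',f_scale=.002).x)
```

```text
[0.69759736 0.0102613  0.25144555]
blue scene 102 [0.68327971 0.18381206]
steel scene 100 [0.70018175 0.00852586]
copper scene 124 [0.69959217 0.00785076]
blue side 160 [0.66621527 0.19116448]
steel side 191 [0.69718285 0.00817904]
copper side 253 [0.69721442 0.00742065]
```

View pics/w2.png

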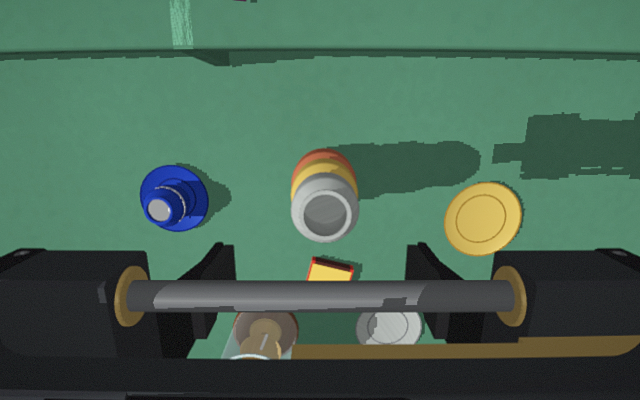

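The wrist view shows the blue pot standing on its saucer at (170,205) and the remaining stack, steel on top, at (325,205).

Emit:
arm_command --deltas '[1,0.001,0.002,0.02,0,1,0,0,0.04,0,1,0,0,0.035,0,1,0,0,0.023,0,0.6,0,0,0.01,0,0.3,0,0,0,0,0,0,0,0,0,-0.2,0,0,0,0,-0.4,0,0,0,0,-0.6,0,0,0,0,-0.8,0,0,0,0,-0.8,0,0,0,0]' --newtons 12

```text
time: 12.28
position: [0.6997, 0.0067, 0.1249]
tool_rot: [1.0, -0.0, 0.001, 0.0]
ft_force: [-0.0, -0.4, 5.6]
grip_width: 0.0536
grip_force: 12.0
```

Emit:
arm_command --deltas '[-0.8,0,0,-0.005,0,-0.8,0,0,-0.015,0,-0.8,0,0,-0.03,0,-0.8,0,0,-0.03,0,-0.8,-0.02,0.008,-0.02,0,-0.8,-0.04,0.017,0,0,-0.8,-0.045,0.02,0,0,-0.8,-0.045,0.019,0,0,-0.8,-0.035,0.014,0,0,-0.8,-0.02,0.007,0,0,-0.8,-0.005,0.002,0,0,-0.8,0,0,0,0]'

```text
time: 13.78
position: [0.4896, -0.0801, 0.2241]
tool_rot: [1.0, -0.0, 0.001, 0.0]
ft_force: [0.3, -0.7, -1.8]
grip_width: 0.0536
grip_force: 12.0
```

Position is good; down to about 0.018.

Emit:
arm_command --deltas '[-0.8,-0.0005,0.002,0.03,0,-0.8,0,0,0.05,0,-0.8,0,0,0.05,0,-0.8,0,0,0.035,0,-0.8,0,0,0.02,0,-0.8,0,0,0.012,0,-0.8,0,0,0.006,0,-0.8,0,0,0.003,0,-0.8,0,0,0,0,-0.8,0,0,0,0]'

```text
time: 15.02
position: [0.4888, -0.0822, 0.0182]
tool_rot: [1.0, -0.0, 0.001, 0.0]
ft_force: [0.6, -0.9, -1.6]
grip_width: 0.0533
grip_force: 12.0
```

Emit:
arm_command --deltas '[-0.8,0,0,0.002,0,-0.8,0,0,0.0015,0,-0.8,0,0,0,0,-0.8,0,0,0,0]'

```text
time: 15.52
position: [0.4883, -0.082, 0.014]
tool_rot: [1.0, -0.0, -0.0, -0.0]
ft_force: [0.2, -0.5, -1.3]
grip_width: 0.0534
grip_force: 12.0
```

Emit:
arm_command --deltas '[-0.8,0,0,0.001,0,-0.8,0,0,0,0,-0.8,0,0,0,0]'

```text
time: 15.9
position: [0.4883, -0.082, 0.0139]
tool_rot: [1.0, -0.0, 0.0, 0.0]
ft_force: [-0.9, 1.1, 7.5]
grip_width: 0.0537
grip_force: 12.0
```

Emit:
arm_command --deltas '[0.1,0,0,0,0,0.4,0,0,0,0,0.6,0,0,0,0,0.6,0,0,-0.01,0,0.6,0,0,-0.03,0,0.6,0,0,-0.05,0,0.6,0,0,-0.06,0,1,0,0,-0.04,0,1,0,0,0,0]'

```text
time: 17.02
position: [0.4905, -0.0828, 0.2069]
tool_rot: [1.0, 0.0, 0.004, 0.002]
ft_force: [-0.0, -0.2, -0.4]
grip_width: 0.0816
grip_force: 0.0
```

Emit:
arm_command --deltas '[1,0.02,-0.008,0,0,1,0.04,-0.017,0,0,1,0.045,-0.02,0,0,1,0.045,-0.019,0,0,1,0.035,-0.015,0,0,1,0.02,-0.008,0,0,1,0.005,-0.003,0,0,1,0,0,0,0,1,0,0,0,0]'

```text
time: 18.15
position: [0.6971, 0.0076, 0.2026]
tool_rot: [1.0, -0.0, -0.001, -0.0]
ft_force: [0.1, 0.1, 0.1]
grip_width: 0.0873
grip_force: 0.0
```

Run:
```python
from h import *
o=status.get_obs();print(o['position'],o['grip_width'])
snap('scene','c3.png')
```

```text
[0.69712937 0.00757206 0.20264269] 0.0873109148985767
```

View pics/c3.png

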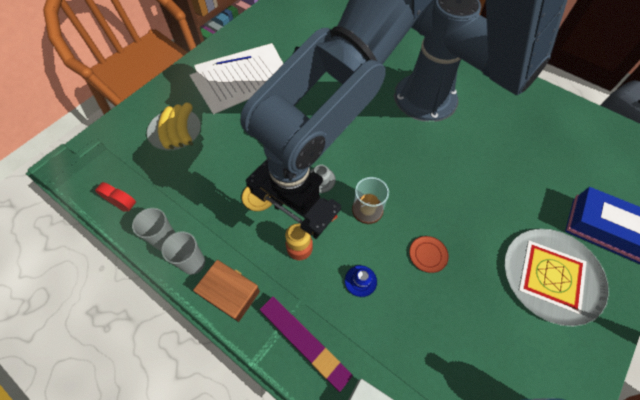

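The blue pot is centred on its saucer at (361,280), steel stands at (323,178), and the brass and copper pots remain at (298,243).

Emit:
arm_command --deltas '[1,0.0015,0,0.02,0,1,0,0,0.04,0,1,0,0,0.035,0,1,0,0,0.025,0,1,0,0,0.0115,0,0.7,0,0,0,0,0.5,0,0,0,0,0.3,0,0,0,0,0.1,0,0,0,0,-0.2,0,0,0,0,-0.5,0,0,0,0,-0.5,0,0,0,0]' --newtons 14

```text
time: 19.7
position: [0.7008, 0.0076, 0.0729]
tool_rot: [1.0, -0.0, 0.001, 0.0]
ft_force: [-0.2, -1.5, 5.1]
grip_width: 0.0615
grip_force: 14.0
```

Emit:
arm_command --deltas '[-0.5,0,0,-0.005,0,-0.5,0,0,-0.015,0,-0.5,0,0,-0.03,0,-0.5,0,0,-0.03,0,-0.5,-0.005,0.015,0,0,-0.5,-0.011,0.035,0,0,-0.5,-0.013,0.045,0,0,-0.5,-0.013,0.045,0,0,-0.5,-0.01,0.037,0,0,-0.5,-0.005,0.017,0,0,-0.5,-0.001,0.003,0,0,-0.5,0,0,0,0]'

```text
time: 21.2
position: [0.6417, -0.1879, 0.1511]
tool_rot: [1.0, 0.0, -0.0, -0.001]
ft_force: [0.1, 0.3, -1.1]
grip_width: 0.0612
grip_force: 14.0
```

Emit:
arm_command --deltas '[-0.5,0.001,0.001,0.02,0,-0.5,0,0,0.04,0,-0.5,0,0,0.035,0,-0.5,0,0,0.02,0,-0.5,0,0,0.01,0,-0.5,0,0,0.004,0,-0.5,0,0,0.003,0,-0.5,0,0,0,0,-0.5,0,0,0,0]'

```text
time: 22.32
position: [0.6433, -0.1903, 0.0204]
tool_rot: [1.0, -0.0, 0.001, 0.0]
ft_force: [0.4, -0.2, -2.0]
grip_width: 0.0616
grip_force: 14.0
```

Emit:
arm_command --deltas '[-0.5,0,0,0.002,0,-0.5,0,0,0.0015,0,-0.5,0,0,0,0,-0.5,0,0,0,0]'

```text
time: 22.82
position: [0.6428, -0.19, 0.0159]
tool_rot: [1.0, -0.0, -0.0, -0.0]
ft_force: [-1.1, -0.1, -1.6]
grip_width: 0.0613
grip_force: 14.0
```

Emit:
arm_command --deltas '[-0.5,0,0,0.001,0,-0.5,0,0,0,0,-0.5,0,0,0,0]'

```text
time: 23.2
position: [0.6428, -0.19, 0.0159]
tool_rot: [1.0, -0.0, 0.0, 0.0]
ft_force: [-1.9, 0.5, 5.5]
grip_width: 0.0613
grip_force: 14.0
```

Emit:
arm_command --deltas '[0.5,0,0,0,0,0.7,0,0,0,0,0.9,0,0,0,0,0.9,0,0,0,0,0.9,0,0,-0.01,0,0.9,0,0,-0.03,0,0.9,0,0,-0.05,0,1,0,0,-0.05,0,1,0,0,-0.03,0,1,0,0,0,0]'

```text
time: 24.45
position: [0.6449, -0.1909, 0.1892]
tool_rot: [1.0, -0.0, 0.004, 0.002]
ft_force: [1.0, 0.7, -0.0]
grip_width: 0.087
grip_force: 0.0
```

Emit:
arm_command --deltas '[1,0.005,-0.018,0,0,1,0.011,-0.037,0,0,1,0.013,-0.045,0,0,1,0.013,-0.045,0,0,1,0.01,-0.035,0,0,1,0.004,-0.015,0,0,1,0.001,-0.003,0,0,1,0,0,0,0,1,0,0,0,0]'

```text
time: 25.58
position: [0.6996, 0.0064, 0.185]
tool_rot: [1.0, -0.001, -0.0, 0.0]
ft_force: [0.2, -0.6, 0.4]
grip_width: 0.0867
grip_force: 0.0
```

Run:
```python
from h import *
o=status.get_obs();print(o['position'],o['grip_width'])
snap('wrist','w4.png')
from scipy.optimize import least_squares
for n in['scene','side']:
    r,d,p=snap(n);C=cloud(d,p).reshape(-1,3)
    q=C[(np.hypot(C[:,0]-.699,C[:,1]-.008)<.05)&(C[:,2]>.017)&(C[:,2]<.05)]
    print(n,len(q),least_squares(lambda a:np.hypot(q[:,0]-a[0],q[:,1]-a[1])-.035,[.699,.008],loss='soft_l1',f_scale=.002).x)
```

```text
[0.69962373 0.00640042 0.18495025] 0.08672415666406148
scene 161 [0.70016619 0.00844576]
side 399 [0.69654816 0.00871433]
```

View pics/w4.png

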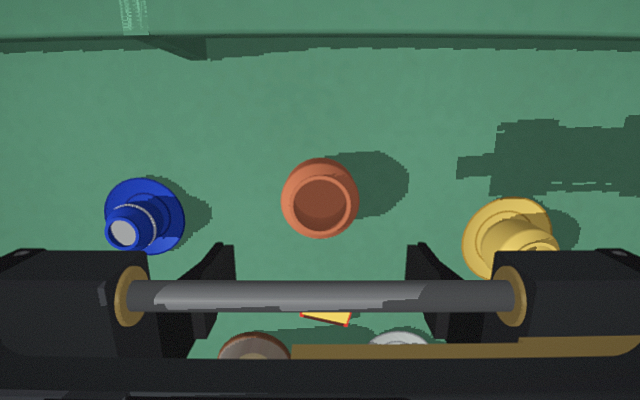

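The wrist view shows the copper pot alone and upright at (320,198), with brass on its saucer at (510,235) and blue at (140,220).

Emit:
arm_command --deltas '[1,-0.001,-0.002,0.02,0,1,0,0,0.04,0,1,0,0,0.045,0,1,0,0,0.035,0,1,0,0,0.02,0,1,0,0,0.01,0,0.8,0,0,0,0,0.6,0,0,0,0,0.4,0,0,0,0,0.2,0,0,0,0,-0.2,0,0,0,0,-0.2,0,0,0,0]' --newtons 16

```text
time: 27.22
position: [0.7, 0.0096, 0.0166]
tool_rot: [1.0, -0.0, 0.001, 0.0]
ft_force: [-0.3, -2.3, 5.6]
grip_width: 0.0697
grip_force: 16.0
```

Emit:
arm_command --deltas '[-0.2,0,0,-0.005,0,-0.2,0,0,-0.015,0,-0.2,0,0,-0.03,0,-0.2,0,0,-0.05,0,-0.2,0,0,-0.05,0,-0.2,0,0,-0.02,0,-0.2,-0.01,-0.015,0,0,-0.2,-0.022,-0.03,0,0,-0.2,-0.028,-0.04,0,0,-0.2,-0.028,-0.04,0,0,-0.2,-0.028,-0.04,0,0,-0.2,-0.028,-0.04,0,0]'

```text
time: 28.72
position: [0.5511, 0.2168, 0.1832]
tool_rot: [1.0, 0.0, -0.002, 0.0]
ft_force: [0.1, 0.4, -2.6]
grip_width: 0.0701
grip_force: 16.0
```

Emit:
arm_command --deltas '[-0.2,-0.027,-0.038,0,0,-0.2,-0.02,-0.025,0,0,-0.2,-0.011,-0.015,0,0,-0.2,0,0,0,0,-0.2,0,0,0,0]'

```text
time: 29.35
position: [0.4975, 0.2923, 0.1848]
tool_rot: [1.0, -0.0, 0.0, 0.0]
ft_force: [0.7, 0.6, -0.6]
grip_width: 0.0697
grip_force: 16.0
```

Emit:
arm_command --deltas '[-0.2,0.0005,-0.0005,0.02,0,-0.2,0,0,0.045,0,-0.2,0,0,0.045,0,-0.2,0,0,0.03,0,-0.2,0,0,0.012,0,-0.2,0,0,0.006,0,-0.2,0,0,0.003,0,-0.2,0,0,0,0,-0.2,0,0,0,0]'

```text
time: 30.48
position: [0.4979, 0.2938, 0.0249]
tool_rot: [1.0, -0.0, 0.001, -0.0]
ft_force: [0.1, -0.0, -1.5]
grip_width: 0.0698
grip_force: 16.0
```

Emit:
arm_command --deltas '[-0.2,0,0.0005,0.002,0,-0.2,0,0,0.0015,0,-0.2,0,0,0.001,0,-0.2,0,0,0,0,-0.2,0,0,0,0]'

```text
time: 31.1
position: [0.4973, 0.293, 0.0196]
tool_rot: [1.0, -0.0, -0.0, 0.0]
ft_force: [-1.2, -0.0, 0.1]
grip_width: 0.0699
grip_force: 16.0
```

Emit:
arm_command --deltas '[-0.2,0,0,0.0005,0,-0.2,0,0,0,0,-0.2,0,0,0,0]'

```text
time: 31.48
position: [0.4973, 0.293, 0.0195]
tool_rot: [1.0, -0.0, -0.0, -0.0]
ft_force: [-1.6, -1.2, 5.7]
grip_width: 0.0695
grip_force: 16.0
```

Emit:
arm_command --deltas '[0.7,0,0,0,0,0.9,0,0,0,0,1,0,0,0,0,1,0,0,0,0,1,0,0,-0.01,0,1,0,0,-0.03,0,1,0,0,-0.05,0,1,0,0,-0.06,0,1,0,0,-0.06,0,1,0,0,-0.03,0,1,0,0,0,0,1,0,0,0,0]'

```text
time: 32.98
position: [0.4964, 0.2927, 0.2582]
tool_rot: [1.0, -0.0, -0.001, 0.0]
ft_force: [-0.4, 0.4, -0.6]
grip_width: 0.0871
grip_force: 0.0
```

Run:
```python
from h import *
from scipy.optimize import least_squares
print(status.get_obs()['position'])
snap('wrist','w5.png')
for n in['scene','side']:
    r,d,p=snap(n,n+'5.png');C=cloud(d,p).reshape(-1,3)
    for k,x,y,rad,z1 in[('blue',.67,.1885,.023,.036),('steel',.489,-.082,.027,.040),('brass',.643,-.189,.031,.046),('copper',.498,.2926,.035,.052)]:
        s=(np.hypot(C[:,0]-x,C[:,1]-y)<.05)
        q=C[s&(C[:,2]>.02)&(C[:,2]<z1)]
        if len(q)>15: print(k,n,len(q),least_squares(lambda a:np.hypot(q[:,0]-a[0],q[:,1]-a[1])-rad,[x,y],loss='soft_l1',f_scale=.001).x, C[s][:,2].max())
```

```text
[0.49637155 0.29266387 0.25816185]
blue scene 99 [0.68055943 0.17789655] 0.0525970497743834
steel scene 93 [ 0.48930681 -0.08012296] 0.057118725715580965
brass scene 146 [ 0.64274299 -0.18818109] 0.06315915621647428
copper scene 222 [0.4981668  0.29446327] 0.6176879562436837
blue side 155 [0.66663733 0.19054319] 0.05256197263393314
brass side 202 [ 0.63940689 -0.18849903] 0.06366074536516286
copper side 519 [0.49434733 0.29498904] 0.6143610282294081
```

View pics/scene5.png

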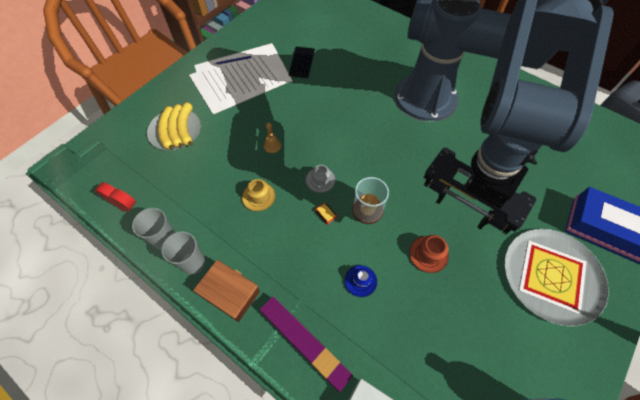

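View pics/side5.png

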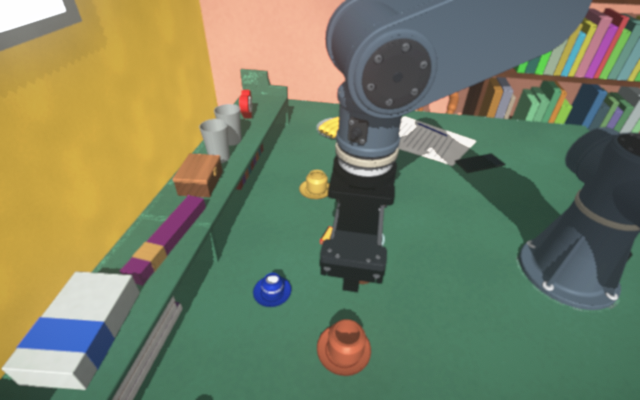

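All four pots stand upright on their own saucers: in the scene view brass is at (258,193), steel (320,178), copper (430,252) and blue (361,280). The lamp and bell are where they started, and the arm is clear, so I hand in.

```bash
python3 -c "
from rig import order
print(order.hand_in())"
```

```text
the job is handed in; nothing more can be done
None
```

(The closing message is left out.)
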